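# Null the tuning unit with its recessed trimmer

## Robot

A 6-joint arm with a two-finger parallel gripper is mounted at the origin on a cart in front of the work surface, level with it; the furniture and walls round the work are solid. World frame = base frame: x ahead of the robot, y to its left, z up, the work surface at z = 0. Lengths are in mm, angles in rad, forces in N, time in s.
With the tool pointing down it reaches from about 400 to 925 mm from the base axis. Payload 12.5 kg.
Tool frame: the origin (TCP) lies on the front face of the gripper's body, between the roots of the fingers; the fingertips stand 78 mm ahead of it and the grasp point (between the pads) lies 59 mm ahead of it (env.nose_length is the distance from the TCP to the fingertips, in mm); z points along the fingers, y is the line along which they close (so a half turn about z gives the same grasp; the last joint's range is limited). The gripper opens to 95 mm and grips with 3 to 60 N. Pads are 20 mm wide; open, the fingers measure 119 mm over their backs; the gripper's body (75 mm by 180 mm) begins 59 mm behind the grasp point.
Start: joints at [1.127, 0.491, 1.559, -0, 1.092, -0.106], TCP at [207.113, 589.696, 292.261] pointing down, gripper open.
Joint ranges: [-3.1, 3.1], [-0.84, 2.19], [0.05, 2.79], [-1.13, 4.28], [0.06, 2.93], [-2.69, 2.69]. Speed limits (rad/s): [2.22, 2.22, 2.79, 3.14, 3.14, 3.14].

## Interface

Orientations are given as [roll, pitch, yaw] about the fixed x, y, z axes, in that order (R = Rz(yaw) Ry(pitch) Rx(roll)).
In Python, from cell import env gives the robot as it stands.
- The arm moves only by the tool jog_arm, never from a script. Its argument "motion" is a list of rows, each a list of 7 numbers: the turn, a rotation vector about the tool's x, y, z in degrees, then the shift along the tool's x, y, z in mm, then the finger opening in mm, from 0 to 95.1. In form: [[wx, wy, wz, x, y, z, hand], ...]. A call has 1 to 10 rows; each row shifts and turns the commanded pose from where the row before left it, along the tool's axes as they then stand; what a row does not reach is not made up. A row lasts 1/8 s, in which the tool goes at most 62.5 mm and 10.7 degrees, less where a joint would pass 70% of its speed; a pose out of reach is approached as far as the arm can. A call is refused whole if a number of a shift passes 62.5 or a number of a turn 10.7, either way. A call with a gripper value outside its range is refused whole. The fingers move at their own pace and stop on an object; the grip force is fixed at half the most. Time passes only in rows, so rows that do not move let the fingers close. It gives the time, the measured TCP pose, the force, the opening and the grip force at its end, in the units of the state.
- env.state(): the state, without advancing time (a new reading comes with each control period).
- env.read_camera(name): name is "side" or "top"; returns a dict with "color" (384x512x3 uint8, red, green, blue), "z_map" (384x512 float32, mm along the optical axis (not along the pixel's ray), 0 where there is no reading), "camera_matrix" (3x3 intrinsics, pixels), "k1" (the pictures are not rectified: a ray, as slopes to the right and down, at radius r is drawn at 1 + k1 r^2 times it, then the intrinsics apply), "world_to_cam" (4x4, takes a point from world to camera coordinates). Camera axes: x right, y up, looking along -z (the intrinsics and any distortion apply to the point x, -y, -z); pixel columns grow to the right and rows downward; lengths in mm; the calibration is good to about 2 mm. A picture is of the moment at which its call begins.
- env.job_done(): hands the job in; it is judged then, once.
Trained networks look in the newest picture that a camera, given by its name, has taken for a name from the list of things; names that differ only in an ending like _2 or _b are one class to them, and where a whole thing is asked for, a point or a joint stands for the part that bears it (a point fixed in the world has none). Each returns a list of dicts, best first, with "score" (0 to 1); they miss things now and then, are a little off and sometimes report something else, mostly with a low value. They report only what shows in the picture. A call takes as long as a camera call. They do not tell look-alikes from the thing itself.
- env.recognise(camera, thing): "location" ([column, row] in pixels, amid what is visible of it).
The state is a dict: "t": time; "joints": joint angles; "qvel": joint speeds; "tau": joint torques, N m; "eef_pos": TCP position; "tcp_rot": TCP orientation; "ft_force": force on the tool from outside, world axes, zero at the start; "moment": the same for the moment, N m; "opening": opening from 0.0 (shut) to 1.0 (fully open); "grip_force": force on a finger pad.
Only numpy, scipy, OpenCV 4.12 (cv2) and the standard library are available. Lean on these libraries where they do the work, as an engineer would, in place of code of your own. Each camera call takes 0.05 s, during which the arm holds its last target. There are 200 camera calls.

## Task

Take the flat-blade tuning tool (yellow handle) out of the tool stand, put its blade down the brass bush of the tuning unit, find the trimmer's slot by feel and turn it clockwise until the meter needle stands in the green band. Press only lightly: the trimmer is ceramic and cracks. Then set the tool back in the well it came from, fully down and upright, and leave everything else as it stands.

Things in the scene. Friction and masses are not known exactly. Their poses are not given: they have to be found in the camera images.
- tuning_unit: Blue box with a flat aluminium top, 120 (x) x 180 (y) x 58 high, fixed; origin under its centre. On top: at +y (left) the meter with a white face in a black bezel 10 high; at -y the brass bush; a small toggle switch 13 high near the front edge, 21 mm left and 49 mm in front of the bush. Tool and unit must not press on each other with more than 18 N: the ceramic trimmer cracks.
- bush_rim (a point): Centre of the brass bush's mouth, rim 64 above the table (6 above the box top), straight bore 19 dia., axes as the unit's. In it sits the trimmer screw: brass, 16 dia., slot right across it, 5 wide (6.6 at the chamfered mouth), 5 deep. Its top lies 8 to 24 mm below the rim: set at the works, differs each time, not measured. It turns stiffly (0.02 N m) and stays where left.
- bush_low (a point): Point on the bore's axis 20 mm below the rim. The screw sits on a spring: pressed, it sinks up to 3 mm (about 1.5 N at first, 4.5 N at the end), then meets a hard stop. A blade lying across the slot pushes it down; where blade and slot meet, the screw jumps up round the blade and the force falls.
- meter_mark (a point): Middle of the green band on the meter face. The slot's lie is not measured: at the start it runs 25 to 90 deg counter-clockwise (seen from above) of the unit's x axis. A blade pressed lightly and swept clockwise from about 100 deg meets it; the screw must then turn 0.7 to 1.3 rad clockwise. The blade has 0.2 to 0.4 rad of play either way in the slot.
- needle (a joint): Red meter needle; it shows the trimmer. 0 = on the middle of the green band, pointing along the unit's +x (away from the robot); positive = counter-clockwise (left), rad. It follows the screw by 0.4 rad per rad, clockwise with clockwise, from a start of 0.28 to 0.52. The green band is +-0.07 rad.
- needle_tip (a point): Tip of the red needle, 36 from its pivot, 63 above the table.
- blade_tool: Plastic tuning tool, 125 long, yellow handle, upright in the stand, 35 to 55 g. Origin at the middle of the blade's edge, z up the tool. Blade 11 wide (x), 2.8 thick (y; 1.6 at the edge), z 0 to 8; shank 8 dia. to z 55; collar 25 dia. z 55 to 59 sits on the stand; handle z 61 to 125, flats 12 apart facing +-y, 19 wide: grip across them at about z 100. In the stand its origin is 11 above the table.
- hex_tool: The same tool with a blue handle and a six-sided tip, in the other well. Leave it.
- tool_stand: Grey block with two wells, 46 (x) x 104 (y) x 66 high, on a steel foot 66 x 122 x 5; fixed, origin under its centre. Wells 19 dia., at y -26 and y +26, 57 deep from the top; which tool stands in which differs. The tools' flats face about the stand's +-x, within 17 deg.
- pink_vial: Vial with black cap and pink contents, 24 dia., 48 high, a bystander.
- clear_vial: Vial with white cap and clear contents, 24 dia., 48 high, a bystander.
- red_cap_jar: White jar with red cap, 57 dia., 92 high, a bystander.
There are look-alikes about, which are no part of the job. There is more than one size of the blade_tool; the job needs the middle-sized.

How it is judged:
By the outcome, as a careful person would: the job done as asked, in the order asked, and still so for the second after the job is handed in, with the robot touching nothing.
It also fails if it takes over 67 s, if anything falls off the work surface, if the arm or the gripper's body presses on something with over 40 N, if the wrist force passes 120 N, or if a joint passes its speed limit or range.

## Working session

There is one attempt and no reset: what is moved stays moved. The work goes in short steps, Python scripts to look and compute and a tool call to move; the robot and the scene stay as the last step left them, time stands still between calls to the robot, and variables do not carry over. Pictures are saved under pics/ and viewed, at most 11 in all, crops included, and the job is handed in when it is done.

Besides the shell and the picture viewer there is one more tool, called after "Emit:" in YAML: its name, and indented under it one key for each argument. jog_arm: Moves the arm, as the interface text tells. Its arguments: {"type":"object","properties":{"motion":{"type":"array"}},"required":["motion"]}

```bash
ls; mkdir -p pics; cat > h.py <<'E'
import numpy as np, cv2
from cell import env
def pix2world(d,u,v,z=None,depth=None):
    K=d["camera_matrix"];p=np.array([(u-K[0,2])/K[0,0],(v-K[1,2])/K[1,1]]);q=p.copy()
    for _ in range(20): q=p/(1+d["k1"]*(q@q))
    M=np.linalg.inv(d["world_to_cam"]);r=M[:3,:3]@np.array([q[0],-q[1],-1.]);o=M[:3,3]
    s=depth if depth is not None else (z-o[2])/r[2]
    return o+s*r
def w2p(d,P):
    c=d["world_to_cam"]@np.append(P,1.);x=np.array([c[0],-c[1]])/-c[2];x=x*(1+d["k1"]*(x@x))
    K=d["camera_matrix"];return np.array([K[0,0]*x[0]+K[0,2],K[1,1]*x[1]+K[1,2]])
E
python3 - <<'E'
from h import *
for c in("top","side"):
    d=env.read_camera(c);cv2.imwrite(f"pics/{c}0.png",cv2.resize(d["color"][:,:,::-1],(768,576),interpolation=cv2.INTER_CUBIC))
    print(c,d["k1"],d["camera_matrix"].tolist(),np.round(d["world_to_cam"],3).tolist())
    for n in("tuning_unit","bush_rim","meter_mark","needle_tip","blade_tool","hex_tool","tool_stand","pink_vial","clear_vial","red_cap_jar"):
        for r in env.recognise(c,n)[:4]:
            u,v=r["location"];z=d["z_map"][int(v),int(u)]
            print(n,round(r["score"],2),np.round([u,v]),np.round(pix2world(d,u,v,depth=z)) if z else None)
print(env.state()["t"],env.state()["tcp_rot"])
E
```

```text
pics
top -0.14555765030385276 [[419.3972123337621, 0.0, 259.51840613853864], [0.0, 419.3972123337621, 184.6328256687012], [0.0, 0.0, 1.0]] [[0.023, -1.0, 0.017, -129.571], [0.989, 0.025, 0.149, -543.663], [-0.149, 0.014, 0.989, -892.515], [0.0, 0.0, 0.0, 1.0]]
tuning_unit 0.58 [202. 219.] [466.   5.  62.]
bush_rim 0.92 [201. 220.] [462.   7.  60.]
blade_tool 0.71 [333. 224.] [ 458. -267.  113.]
blade_tool 0.5 [284. 241.] [ 422. -167.  122.]
hex_tool 0.46 [355. 217.] [ 473. -314.  112.]
tool_stand 0.8 [334. 218.] [ 475. -280.   64.]
tool_stand 0.53 [202. 217.] [470.   6.  61.]
clear_vial 0.61 [294. 145.] [ 638. -192.   50.]
red_cap_jar 0.7 [194. 112.] [694.  31.  93.]
side 0.02995137072353514 [[358.88145247338105, 0.0, 256.722454024903], [0.0, 358.88145247338105, 195.32460271554123], [0.0, 0.0, 1.0]] [[0.994, -0.104, 0.022, -569.544], [0.042, 0.577, 0.816, -16.142], [-0.098, -0.81, 0.578, -901.519], [0.0, 0.0, 0.0, 1.0]]
tuning_unit 0.93 [216. 185.] [468. -44.  59.]
tuning_unit 0.71 [301. 164.] [687.  11.  77.]
bush_rim 0.85 [220. 185.] [476. -42.  55.]
meter_mark 0.58 [220. 185.] [476. -42.  55.]
needle_tip 0.52 [299. 223.] [ 645. -191.   47.]
needle_tip 0.17 [224. 251.] [ 480. -326.  108.]
blade_tool 0.92 [211. 230.] [ 457. -277.  114.]
blade_tool 0.57 [188. 201.] [ 412. -181.  112.]
blade_tool 0.29 [297. 224.] [ 639. -191.   46.]
hex_tool 0.69 [221. 252.] [ 474. -325.  106.]
hex_tool 0.49 [218. 186.] [471. -46.  57.]
tool_stand 0.81 [215. 280.] [ 461. -338.   51.]
pink_vial 0.65 [297. 251.] [ 631. -247.   18.]
clear_vial 0.59 [210. 231.] [ 455. -279.  115.]
clear_vial 0.5 [298. 226.] [ 642. -199.   46.]
red_cap_jar 0.58 [300. 163.] [684.  14.  78.]
1.1 [ 3.14151186e+00 -1.37014115e-05  2.80377604e+00]
```

View pics/top0.png

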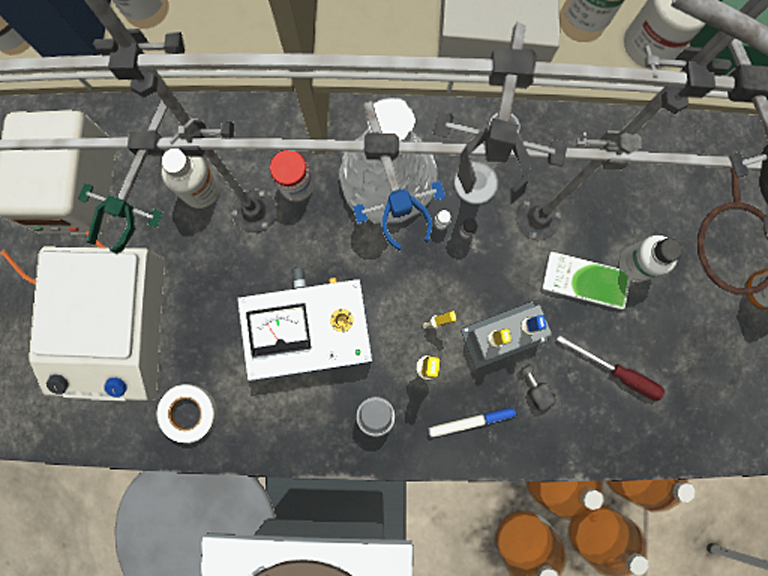

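View pics/side0.png

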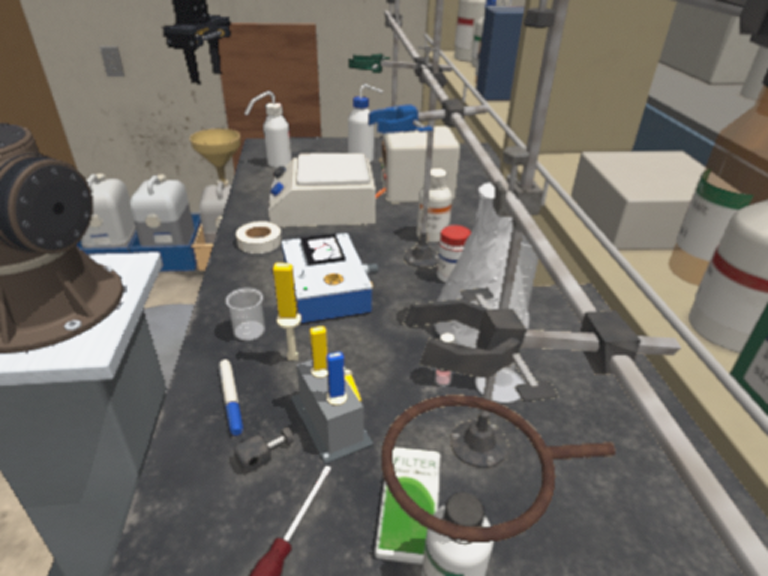

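The top picture shows the unit with its meter at about (278,328) and brass bush at (342,320). The stand is at (507,335), with the yellow tool in its left well at (500,337) and the blue one in its right well at (536,323). The look-alike yellow tools stand and lie outside the stand at (429,366) and (440,320). Next I measure precisely.

```bash
cat > m.py <<'E'
from h import *
def cloud(d):
    H,W=d["z_map"].shape;K=d["camera_matrix"]
    uv=np.stack(np.meshgrid(np.arange(W),np.arange(H)),-1).reshape(-1,1,2).astype(float)
    q=cv2.undistortPoints(uv,K,np.array([d["k1"],0,0,0])).reshape(-1,2)
    z=d["z_map"].reshape(-1,1);c=np.hstack([q[:,:1],-q[:,1:],-np.ones_like(z)])*z
    M=np.linalg.inv(d["world_to_cam"]);P=c@M[:3,:3].T+M[:3,3];P[z[:,0]==0]=np.nan
    return P.reshape(H,W,3)
E
python3 - <<'E'
from m import *
for c in("top","side"):
    d=env.read_camera(c);P=cloud(d);hsv=cv2.cvtColor(d["color"],cv2.COLOR_RGB2HSV);h,s,v=hsv[...,0],hsv[...,1],hsv[...,2]
    X,Y,Z=P[...,0],P[...,1],P[...,2]
    print(c)
    for nm,m in(("yellow",(h>18)&(h<34)&(s>140)&(v>90)),("blue",(h>100)&(h<125)&(s>150)&(v>80)),("red",((h<6)|(h>174))&(s>120))):
        n,l,st,ce=cv2.connectedComponentsWithStats((m&(X>330)&(X<620)&(Y>-400)&(Y<200)).astype(np.uint8))
        for i in range(1,n):
            if st[i,4]<8: continue
            k=l==i;zz=Z[k];t=np.nanpercentile(zz,90);top=k&(Z>t-4)
            ys,xs=np.where(top);print(nm,st[i,4],np.round(ce[i],1),"ztop",round(float(t),1),"top px",round(xs.mean(),2),round(ys.mean(),2),np.round(np.nanmean(P[top],0),1),"zmin",np.round(np.nanmin(zz)))
    # unit top
    m=(Z>50)&(Z<70)&(X>370)&(X<570)&(Y>-110)&(Y<150)
    n,l,st,ce=cv2.connectedComponentsWithStats(m.astype(np.uint8));i=1+np.argmax(st[1:,4])
    r=cv2.minAreaRect(P[l==i][:,:2].astype(np.float32));print("unit",r,st[i],np.nanmedian(Z[l==i]))
    m=(Z>58)&(Z<72)&(X>390)&(X<560)&(Y<-190)&(Y>-370)
    n,l,st,ce=cv2.connectedComponentsWithStats(m.astype(np.uint8));i=1+np.argmax(st[1:,4])
    r=cv2.minAreaRect(P[l==i][:,:2].astype(np.float32));print("stand",r,st[i],np.nanmedian(Z[l==i]))
    # tall things on sweep
    R=np.hypot(X,Y);A=np.arctan2(Y,X)
    m=(R>380)&(R<760)&(A>-.75)&(A<1.25)&(Z>130)
    for a in np.arange(-.75,1.25,.1):
        k=m&(A>=a)&(A<a+.1)
        if k.sum()>5: print(round(a,2),"n",k.sum(),"zmax",np.round(Z[k].max()),"Rmin",np.round(R[k].min()))
    if c=="top":
        g=d["color"][135:265,145:385,::-1];cv2.imwrite("pics/crop1.png",cv2.resize(g,None,fx=3.3,fy=3.3,interpolation=cv2.INTER_CUBIC))
E
```

```text
top
yellow 13 [221.5 186.5] ztop 39.8 top px 221.64 186.36 [541.1 -32.   38.3] zmin 34.0
yellow 127 [316.  209.2] ztop 14.3 top px 314.4 209.6 [ 496.4 -243.8   12.6] zmin 6.0
yellow 120 [227.6 213.1] ztop 64.5 top px 227.38 213.03 [479.8 -48.3  63. ] zmin 12.0
yellow 75 [333.7 224.2] ztop 136.8 top px 336.32 223.45 [ 458.2 -269.9  135.7] zmin 66.0
yellow 456 [341.2 251.9] ztop 42.2 top px 351.43 254.32 [ 396.4 -322.8   41.5] zmin -2.0
blue 66 [292.1 126.6] ztop 343.5 top px 292.11 126.6 [ 593.2 -160.5  342.1] zmin 339.0
blue 374 [268.5 141. ] ztop 356.0 top px 266.81 133.58 [ 577.4 -121.3  354.8] zmin 345.0
blue 67 [239.5 142.1] ztop 343.1 top px 239.48 142.03 [566.5 -80.2 341.9] zmin 339.0
blue 46 [358.8 215.4] ztop 137.8 top px 360.23 214.83 [ 476.3 -318.4  136.4] zmin 68.0
blue 129 [332.9 276.4] ztop 18.8 top px 333.08 276.58 [ 345.7 -286.8   16.9] zmin 9.0
unit ((465.16632080078125, 6.041084289550781), (121.34912109375, 180.5526580810547), 10.246694564819336) [ 159  186   89   67 4503] 59.17348488674929
stand ((467.5955810546875, -295.1197204589844), (46.541221618652344, 103.9224
[... 1418 characters left out ...]
22949219, -294.65386962890625), (46.631404876708984, 106.96095275878906), 21.985641479492188) [198 240  44  43 753] 64.9071354508211
-0.75 n 236 zmax 356.0 Rmin 735.0
-0.65 n 175 zmax 344.0 Rmin 529.0
-0.55 n 2908 zmax 496.0 Rmin 523.0
-0.45 n 612 zmax 344.0 Rmin 675.0
-0.35 n 394 zmax 348.0 Rmin 559.0
-0.25 n 1782 zmax 355.0 Rmin 544.0
-0.15 n 292 zmax 354.0 Rmin 563.0
-0.05 n 859 zmax 454.0 Rmin 633.0
0.05 n 772 zmax 440.0 Rmin 634.0
0.15 n 302 zmax 430.0 Rmin 563.0
0.25 n 331 zmax 352.0 Rmin 549.0
0.35 n 48 zmax 345.0 Rmin 566.0
0.45 n 172 zmax 344.0 Rmin 702.0
0.55 n 38 zmax 343.0 Rmin 720.0
0.95 n 74 zmax 180.0 Rmin 678.0
1.05 n 47 zmax 176.0 Rmin 648.0
1.15 n 1180 zmax 379.0 Rmin 530.0
```

View pics/crop1.png

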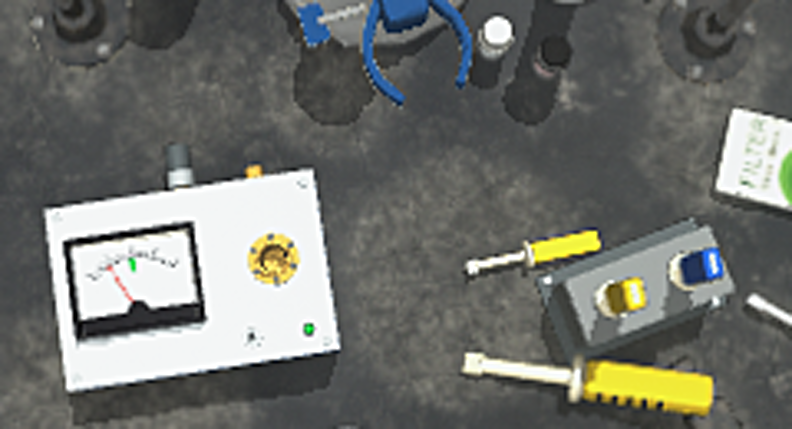

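The crop shows the unit's bush at about (273,259) in the crop, and the needle left of the green band. The two look-alikes are now lying on the table (the big one toppled by itself), and the middle-sized tool is upright in the left well. The next script refines the bush, flats and needle, and checks for obstacles.

```bash
cat >> m.py <<'E'
def plan(s,wps):
    """s: pos,yaw(deg) now; wps: (x,y,z,yaw,n,hand) -> rows in tool axes"""
    p=np.array(s[:3],float);y=s[3];out=[]
    for w in wps:
        n=w[4];dp=(np.array(w[:3])-p)/n;dy=(w[3]-y)/n
        for _ in range(n):
            a=np.radians(y);out.append([0,0,round(-dy,2),round(dp[0]*np.cos(a)+dp[1]*np.sin(a),1),round(dp[0]*np.sin(a)-dp[1]*np.cos(a),1),round(-dp[2],1),w[5]]);p=p+dp;y+=dy
    print(str(out).replace(" ",""))
def needle(d,piv,yaw):
    pass
E
python3 - <<'E'
from m import *
for c in("top","side"):
    d=env.read_camera(c);P=cloud(d);X,Y,Z=P[...,0],P[...,1],P[...,2];R=np.hypot(X,Y)
    img=d["color"].astype(int);hsv=cv2.cvtColor(d["color"],cv2.COLOR_RGB2HSV);h,s,v=hsv[...,0],hsv[...,1],hsv[...,2]
    print(c)
    for nm,(x,y) in(("stand",(458,-270)),("bush",(480,-48))):
        k=(np.hypot(X-x,Y-y)<130)&(Z>145);q=P[k]
        if len(q): print(nm,len(q),np.round(np.percentile(q,[0,50,100],axis=0)).tolist())
    k=(R<545)&(R>300)&(Z>150);n,l,st,ce=cv2.connectedComponentsWithStats(k.astype(np.uint8))
    for i in range(1,n):
        if st[i,4]>5: q=P[l==i];print("obst",st[i,4],np.round(q.min(0)),np.round(q.max(0)))
    # brass
    k=(np.hypot(X-480,Y+48)<22)&(h>10)&(h<35)&(s>90)&(Z>40)
    ys,xs=np.where(k);(cx,cy),ax,an=cv2.fitEllipse(cv2.convexHull(np.c_[xs,ys].astype(np.int32).reshape(-1,1,2)))
    print("bush",k.sum(),cx,cy,ax,np.round(pix2world(d,cx,cy,z=64),1), "hullmean",np.round(pix2world(d,(xs.min()+xs.max())/2,(ys.min()+ys.max())/2,z=64),1))
    # tool top
    k=(np.hypot(X-458,Y+270)<22)&(Z>131)&(s>120)&(h>15)&(h<36)
    q=P[k];print("tool",k.sum(),np.round(q.mean(0),1),cv2.minAreaRect(q[:,:2].astype(np.float32)),np.round(q[:,2].max(),1))
    # needle
    k=(np.hypot(X-470,Y-50)<60)&(img[...,0]-np.maximum(img[...,1],img[...,2])>25)
    ys,xs=np.where(k);w=np.array([pix2world(d,a,b,z=63)[:2] for a,b in zip(xs,ys)]);wt=(img[...,0]-img[...,1])[k]
    if len(w)>3:
        vx,vy,x0,y0=cv2.fitLine(w.astype(np.float32),cv2.DIST_L2,0,.01,.01).ravel();a=np.degrees(np.arctan2(vy,vx))
        a=a+180 if a<-90 else a-180 if a>90 else a
        print("needle",len(w),"angle world",a,"rel",np.radians(a-10.2),w.min(0),w.max(0))
    k=(np.hypot(X-470,Y-50)<60)&(img[...,1]-np.maximum(img[...,0],img[...,2])>25);ys,xs=np.where(k)
    if len(xs): print("green",len(xs),np.round(pix2world(d,xs.mean(),ys.mean(),z=63),1))
plan((207.1,589.7,292.3,160.6),[(400,150,292,136,9,60),(458,-270,240,111.9,9,60)])
E
```

```text
top
stand 585 [[522.0, -233.0, 535.0], [558.0, -201.0, 552.0], [574.0, -162.0, 568.0]]
bush 726 [[529.0, -165.0, 331.0], [565.0, -119.0, 350.0], [593.0, -73.0, 567.0]]
obst 8 [ 529. -122.  333.] [ 532. -117.  348.]
bush 155 227.44146728515625 213.0036163330078 (14.828415870666504, 15.065861701965332) [479.8 -48.5  64. ] hullmean [479.8 -48.7  64. ]
tool 36 [ 457.9 -270.2  135.9] ((458.0816955566406, -270.5537109375), (18.079504013061523, 10.114875793457031), 1.7758508920669556) 138.9
needle 17 angle world 35.4086 rel 0.43997306 [449.4021386   42.03849074] [472.66717233  60.38320313]
green 9 [473.5  44.1  63. ]
side
bush 352 [[531.0, -156.0, 324.0], [553.0, -122.0, 342.0], [586.0, -70.0, 355.0]]
obst 251 [145. 489. 291.] [213. 524. 333.]
obst 8 [ 531. -122.  334.] [ 531. -120.  346.]
bush 67 222.1085968017578 185.5567626953125 (6.87024450302124, 11.709321975708008) [481.5 -56.7  64. ] hullmean [481.2 -56.4  64. ]
tool 39 [ 458.6 -273.8  133.5] ((458.56103515625, -273.1711730957031), (18.048654556274414, 9.255916595458984), 3.563835382461548) 136.4
green 2 [474.5  37.7  63. ]
[[0,0,2.7
[... 480 characters left out ...]
),np.float64(-24.9),np.float64(0.0),60],[0,0,2.73,np.float64(-48.3),np.float64(-22.6),np.float64(0.0),60],[0,0,2.68,np.float64(-37.1),np.float64(-29.1),np.float64(5.8),60],[0,0,2.68,np.float64(-38.4),np.float64(-27.3),np.float64(5.8),60],[0,0,2.68,np.float64(-39.6),np.float64(-25.5),np.float64(5.8),60],[0,0,2.68,np.float64(-40.8),np.float64(-23.6),np.float64(5.8),60],[0,0,2.68,np.float64(-41.8),np.float64(-21.7),np.float64(5.8),60],[0,0,2.68,np.float64(-42.8),np.float64(-19.7),np.float64(5.8),60],[0,0,2.68,np.float64(-43.7),np.float64(-17.7),np.float64(5.8),60],[0,0,2.68,np.float64(-44.4),np.float64(-15.6),np.float64(5.8),60],[0,0,2.68,np.float64(-45.1),np.float64(-13.5),np.float64(5.8),60]]
```

Emit:
jog_arm:
  motion:
    - [0,0,2.7,-36.4,-39,0,60]
    - [0,0,2.7,-38.3,-37.2,0,60]
    - [0,0,2.7,-40,-35.3,0,60]
    - [0,0,2.7,-41.6,-33.4,0,60]
    - [0,0,2.7,-43.2,-31.3,0,60]
    - [0,0,2.7,-44.6,-29.2,0,60]
    - [0,0,2.7,-46,-27.1,0,60]
    - [0,0,2.7,-47.2,-24.9,0,60]
    - [0,0,2.7,-48.3,-22.6,0,60]

```text
t: 2.42
eef_pos: [401.9, 148.9, 292.5]
tcp_rot: [3.141, 0.0, 2.378]
ft_force: [0.8, 0.7, -0.2]
opening: 0.63
grip_force: 0.0
```

Emit:
jog_arm:
  motion:
    - [0,0,2.7,-37.1,-29.1,5.8,60]
    - [0,0,2.7,-38.4,-27.3,5.8,60]
    - [0,0,2.7,-39.6,-25.5,5.8,60]
    - [0,0,2.7,-40.8,-23.6,5.8,60]
    - [0,0,2.7,-41.8,-21.7,5.8,60]
    - [0,0,2.7,-42.8,-19.7,5.8,60]
    - [0,0,2.7,-43.7,-17.7,5.8,60]
    - [0,0,2.7,-44.4,-15.6,5.8,60]
    - [0,0,2.7,-45.1,-13.5,5.8,60]
    - [0,0,0,0,0,0,60]

```text
t: 3.68
eef_pos: [461.5, -271.7, 239.4]
tcp_rot: [-3.142, 0.0, 1.952]
ft_force: [-0.3, 0.3, -0.5]
opening: 0.631
grip_force: 0.0
```

Emit:
jog_arm:
  motion:
    - [0,0,0,2.5,-2.5,14,60]
    - [0,0,0,0,0,20,60]
    - [0,0,0,0,0,20,60]
    - [0,0,0,0,0,15,60]
    - [0,0,0,0,0,0,60]

```text
t: 4.3
eef_pos: [457.9, -266.9, 170.1]
tcp_rot: [-3.141, -0.002, 1.957]
ft_force: [-0.3, -0.2, 0.2]
opening: 0.632
grip_force: 0.0
```

```bash
python3 - <<'E'
from m import *
d=env.read_camera("side");u,v=w2p(d,np.array([458,-270,125.]));u,v=int(u),int(v)
g=d["color"][v-60:v+60,u-80:u+80,::-1];cv2.imwrite("pics/grip.png",cv2.resize(g,None,fx=4.5,fy=4.5,interpolation=cv2.INTER_CUBIC))
E
```

```text
(no output)
```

View pics/grip.png

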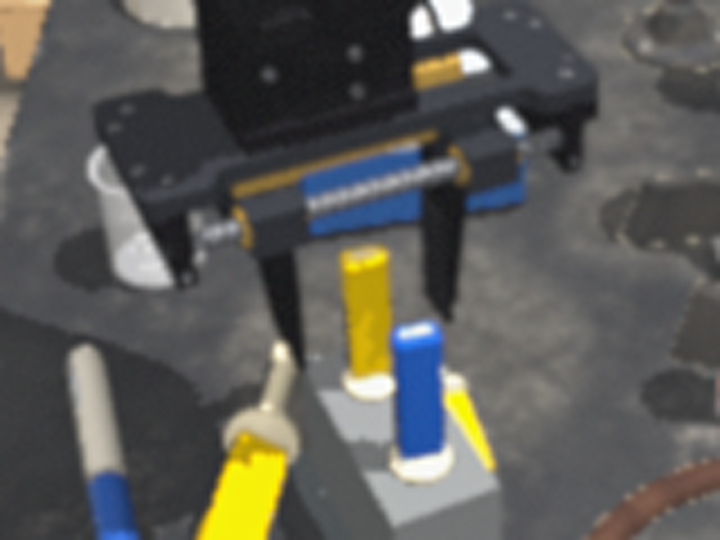

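The picture shows the yellow tool at about (365,310) standing between the open fingers, with the blue one clear of them. I centre and close.

Emit:
jog_arm:
  motion:
    - [0,0,0,-3.3,-1,0,40]
    - [0,0,0,0,0,0,20]
    - [0,0,0,0,0,0,0]
    - [0,0,0,0,0,0,0]
    - [0,0,0,0,0,0,0]
    - [0,0,0,0,0,0,0]

```text
t: 5.1
eef_pos: [458.5, -271.2, 171.0]
tcp_rot: [3.142, -0.0, 1.956]
ft_force: [-1.0, -0.0, 0.8]
opening: 0.208
grip_force: 30.0
```

```bash
python3 - <<'E'
from m import *
s=env.state();print(s["opening"],s["grip_force"],s["moment"])
d=env.read_camera("side");u,v=w2p(d,np.array([458,-270,115.]));u,v=int(u),int(v)
g=d["color"][v-30:v+30,u-40:u+40,::-1];a=cv2.resize(g,None,fx=6,fy=6,interpolation=cv2.INTER_CUBIC)
d=env.read_camera("top");u,v=w2p(d,np.array([458,-270,135.]));u,v=int(u),int(v)
g=d["color"][v-30:v+30,u-26:u+26,::-1];b=cv2.resize(g,None,fx=6,fy=6,interpolation=cv2.INTER_CUBIC)
cv2.imwrite("pics/grip2.png",np.hstack([a,b]));print(env.state()["opening"])
E
```

```text
0.20768578119672632 29.99908771365881 [-0.09083873  0.09623762  0.01499004]
0.20518237668405587
```

View pics/grip2.png

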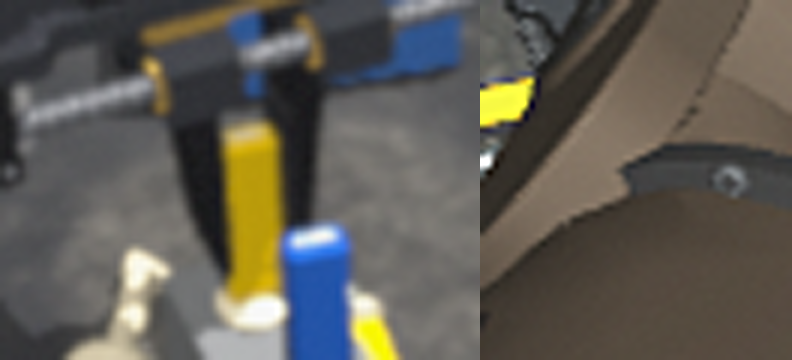

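Emit:
jog_arm:
  motion:
    - [0,0,0,0,0,0,0]
    - [0,0,0,0,0,0,0]
    - [0,0,0,0,0,0,0]
    - [0,0,0,0,0,0,0]

```text
t: 5.7
eef_pos: [458.5, -271.2, 171.1]
tcp_rot: [3.141, 0.0, 1.956]
ft_force: [-0.3, -0.1, 1.4]
opening: 0.208
grip_force: 30.0
```

```bash
python3 - <<'E'
from m import *
d=env.read_camera("side");P=cloud(d);X,Y,Z=P[...,0],P[...,1],P[...,2]
hsv=cv2.cvtColor(d["color"],cv2.COLOR_RGB2HSV);h,s,v=hsv[...,0],hsv[...,1],hsv[...,2]
for nm,c,hh in(("Y",(458,-270),(16,36)),("B",(478,-319),(100,125))):
    k=(np.hypot(X-c[0],Y-c[1])<25)&(Z>75)&(Z<140)&(s>120)&(h>hh[0])&(h<hh[1])
    r0,r1=np.where(k.any(1))[0][[0,-1]]
    for r in range(r0,r1+1,2):
        cs=np.where(k[r])[0]
        if len(cs)>4: print(nm,r,cs[0],cs[-1],"V",v[r,cs].tolist(),"x",np.round(X[r,cs]).astype(int).tolist(),"y",np.round(Y[r,cs]).astype(int).tolist(),round(float(np.median(Z[r,cs]))))
E
```

```text
Y 221 208 217 V [139, 200, 217, 216, 214, 213, 210, 204, 179, 116] x [453, 455, 457, 458, 460, 462, 464, 465, 467, 469] y [-275, -276, -275, -277, -275, -276, -276, -274, -274, -271] 134
Y 223 208 217 V [119, 176, 191, 188, 187, 187, 187, 183, 166, 111] x [453, 455, 456, 458, 460, 462, 464, 465, 467, 469] y [-284, -278, -277, -277, -276, -276, -276, -275, -274, -270] 130
Y 225 208 217 V [102, 166, 187, 187, 185, 187, 185, 184, 170, 117] x [453, 454, 456, 458, 460, 461, 463, 465, 467, 469] y [-286, -278, -277, -278, -276, -275, -275, -275, -274, -270] 125
Y 227 208 217 V [91, 164, 186, 187, 187, 184, 186, 185, 171, 125] x [453, 454, 456, 458, 460, 461, 463, 465, 467, 468] y [-285, -278, -277, -278, -277, -275, -275, -275, -275, -268] 121
Y 229 208 218 V [93, 163, 186, 186, 187, 185, 186, 186, 174, 127, 68] x [453, 454, 456, 457, 459, 461, 463, 465, 466, 468, 470] y [-286, -279, -278, -276, -276, -275, -278, -276, -273, -271, -275] 116
Y 231 208 218 V [77, 145, 180, 186, 186, 186, 186, 186, 179, 137, 83] x [452, 454, 455, 457, 459, 461, 463, 464, 466, 468, 470] y [-286, -278, -276, -27
[... 2819 characters left out ...]
, -326, -325, -324, -325, -324, -324, -322, -324] 97
B 257 220 228 V [148, 162, 166, 166, 166, 167, 167, 168, 161] x [472, 474, 475, 477, 479, 481, 482, 484, 486] y [-325, -326, -326, -325, -325, -324, -323, -324, -323] 92
B 259 220 228 V [144, 162, 166, 166, 166, 167, 166, 168, 164] x [472, 474, 475, 477, 479, 481, 482, 484, 486] y [-324, -325, -326, -326, -325, -324, -326, -323, -323] 88
B 261 220 228 V [142, 161, 165, 165, 165, 166, 167, 166, 169] x [472, 473, 475, 477, 479, 480, 482, 484, 486] y [-326, -326, -326, -325, -324, -324, -325, -324, -323] 82
B 263 220 226 V [146, 160, 163, 165, 167, 169, 173] x [471, 473, 475, 477, 478, 480, 482] y [-325, -325, -325, -325, -326, -325, -324] 78
```

The picture and face fit show the wide (19 mm) side of the handle runs along about 15° world. I am therefore gripping across its edges (opening 19.8 mm), and the flats actually face about 105°. I open, turn the gripper 83° and regrip across the flats.

Emit:
jog_arm:
  motion:
    - [0,0,0,0,0,0,36]
    - [0,0,0,0,0,0,36]
    - [0,0,-10.4,0,0,0,36]
    - [0,0,-10.4,0,0,0,36]
    - [0,0,-10.4,0,0,0,36]
    - [0,0,-10.4,0,0,0,36]
    - [0,0,-10.4,0,0,0,36]
    - [0,0,-10.4,0,0,0,36]
    - [0,0,-10.4,0,0,0,36]
    - [0,0,-10.4,0,0,0,36]

```text
t: 7.0
eef_pos: [458.5, -271.2, 170.9]
tcp_rot: [3.141, -0.0, -2.87]
ft_force: [-0.1, 0.1, -0.6]
opening: 0.379
grip_force: 0.0
```

Emit:
jog_arm:
  motion:
    - [0,0,0,0,0,0,24]
    - [0,0,0,0,0,0,8]
    - [0,0,0,0,0,0,0]
    - [0,0,0,0,0,0,0]

```text
t: 7.5
eef_pos: [458.5, -271.2, 171.0]
tcp_rot: [3.141, -0.0, -2.877]
ft_force: [0.0, -0.3, -1.4]
opening: 0.127
grip_force: 30.0
```

Emit:
jog_arm:
  motion:
    - [0,0,0,0,0,-10,0]
    - [0,0,0,0,0,-20,0]
    - [0,0,0,0,0,-20,0]
    - [0,0,0,0,0,-19,0]
    - [0,0,0,0,0,0,0]

```text
t: 8.12
eef_pos: [458.8, -271.4, 241.5]
tcp_rot: [-3.139, 0.002, -2.876]
ft_force: [-0.3, -0.1, -1.2]
opening: 0.128
grip_force: 30.0
```

```bash
python3 - <<'E'
from m import *
s=env.state();print(s["ft_force"],s["moment"],s["joints"])
p=s["eef_pos"];y=np.degrees(s["tcp_rot"][2])%360
np.set_printoptions(legacy='1.25')
plan((*p,y),[(430,-150,241,150,5,0),(480.2,-49.3,241,110.4,5,0)])
d=env.read_camera("side");P=cloud(d);u,v=w2p(d,np.array([458,-270,125.]));u,v=int(u),int(v)
g=d["color"][v-60:v+60,u-80:u+80,::-1];cv2.imwrite("pics/lift.png",cv2.resize(g,None,fx=4.5,fy=4.5,interpolation=cv2.INTER_CUBIC))
E
```

```text
[-0.33005591 -0.05683252 -1.17375682] [ 0.02930926  0.01285961 -0.04360567] [-6.58140409e-01  4.21863503e-01  1.84376289e+00  1.24978660e-04
  8.73014313e-01 -2.49482481e+00]
[[0,0,9.05,-0.8,24.9,0.1,0],[0,0,9.05,3.1,24.8,0.1,0],[0,0,9.05,7.0,24.0,0.1,0],[0,0,9.05,10.6,22.6,0.1,0],[0,0,9.05,14.1,20.6,0.1,0],[0,0,7.92,1.4,22.5,-0.0,0],[0,0,7.92,4.5,22.1,-0.0,0],[0,0,7.92,7.5,21.2,-0.0,0],[0,0,7.92,10.3,20.0,-0.0,0],[0,0,7.92,13.0,18.4,-0.0,0]]
```

View pics/lift.png

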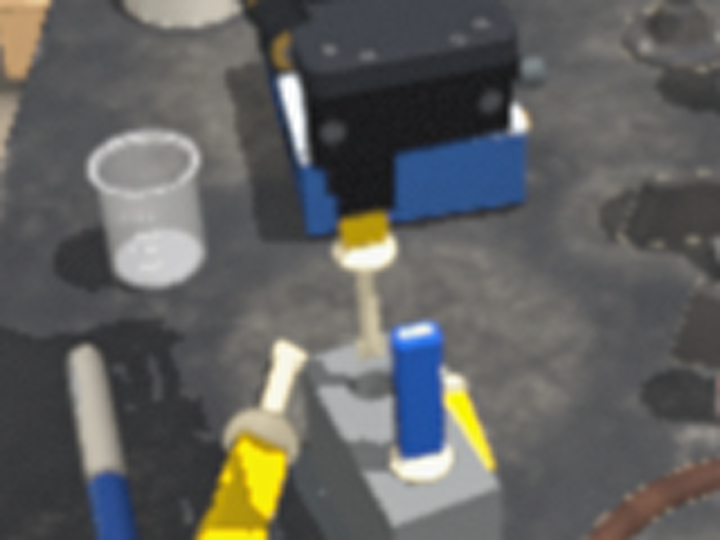

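The picture shows the yellow tool lifted clear of the empty well (shank at about (370,310)), upright in the fingers, and the blue tool untouched. I carry it over to the bush.

Emit:
jog_arm:
  motion:
    - [0,0,9.1,-0.8,24.9,0,0]
    - [0,0,9.1,3.1,24.8,0,0]
    - [0,0,9.1,7,24,0,0]
    - [0,0,9.1,10.6,22.6,0,0]
    - [0,0,9.1,14.1,20.6,0,0]
    - [0,0,7.9,1.4,22.5,0,0]
    - [0,0,7.9,4.5,22.1,0,0]
    - [0,0,7.9,7.5,21.2,0,0]
    - [0,0,7.9,10.3,20,0,0]
    - [0,0,7.9,13,18.4,0,0]

```text
t: 9.43
eef_pos: [480.4, -48.3, 239.2]
tcp_rot: [-3.141, -0.001, 1.919]
ft_force: [-0.4, 0.0, -0.5]
opening: 0.125
grip_force: 30.0
```

Emit:
jog_arm:
  motion:
    - [0,0,0,0,0,0,0]
    - [0,0,0,0,0,0,0]

```text
t: 9.68
eef_pos: [480.0, -49.3, 239.5]
tcp_rot: [-3.141, -0.001, 1.927]
ft_force: [-0.1, 0.3, -0.8]
opening: 0.122
grip_force: 30.0
```

```bash
python3 - <<'E'
from m import *
s=env.state();print(s["eef_pos"],s["tcp_rot"],s["ft_force"],s["moment"])
ims=[]
for c in("side","top"):
    d=env.read_camera(c);u,v=w2p(d,np.array([480,-49,75.]));u,v=int(u),int(v)
    g=d["color"][v-33:v+33,u-33:u+33,::-1];ims.append(cv2.resize(g,(396,396),interpolation=cv2.INTER_CUBIC));print(c,u-33,v-33,w2p(d,np.array([480.2,-49.3,81])),w2p(d,np.array([480.2,-49.3,64])))
cv2.imwrite("pics/over.png",np.hstack(ims))
E
```

```text
[479.98459739 -49.31641913 239.53868166] [-3.14072738e+00 -5.36513606e-04  1.92687170e+00] [-0.12545842  0.31896127 -0.84312688] [-0.13472013  0.0834949  -0.03388472]
side 188 147 [221.24857028 177.97447665] [221.49403274 183.88362687]
top 194 179 [227.3424066  212.15766196] [227.80592359 212.81798775]
```

View pics/over.png

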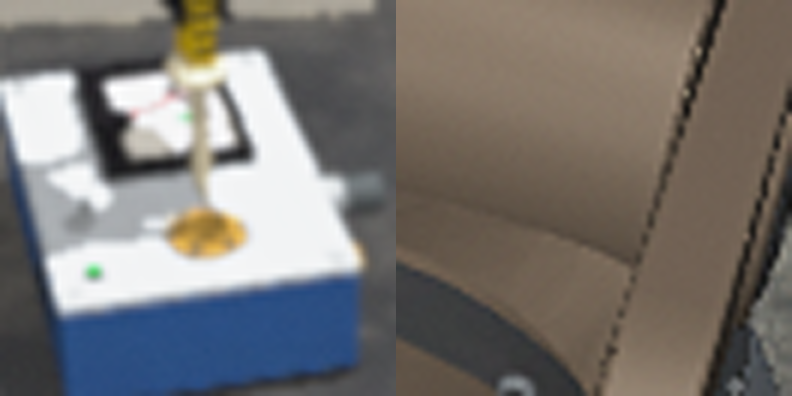

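The left half (side view) shows the tool hanging just above the bush (tip (203,190), bush (207,234)), with the red needle visible at about (150,105). The top view is blocked by the arm. Next comes a subpixel sideways check.

```bash
cat >> m.py <<'E'
def needle_side(d,show=False):
    img=d["color"].astype(int);P0=w2p(d,np.array([475,45,63.]));r=d["color"]
    H,W=img.shape[:2];uu,vv=np.meshgrid(np.arange(W),np.arange(H))
    k=(np.hypot(uu-P0[0],vv-P0[1])<26)&(img[...,0]-np.maximum(img[...,1],img[...,2])>25)
    ys,xs=np.where(k);wt=(img[...,0]-img[...,1])[k]
    w=np.array([pix2world(d,a,b,z=63)[:2] for a,b in zip(xs,ys)])
    return w,wt
E
python3 - <<'E'
from m import *
np.set_printoptions(legacy='1.25',suppress=True)
d=env.read_camera("side");img=d["color"].astype(int);hsv=cv2.cvtColor(d["color"],cv2.COLOR_RGB2HSV);h,s,v=hsv[...,0],hsv[...,1],hsv[...,2]
k=np.zeros(h.shape,bool);k[176:200,205:240]=((h>8)&(h<35)&(s>80))[176:200,205:240]
for r in range(176,200):
    c=np.where(k[r])[0]
    if len(c)>3: print(r,c[0],c[-1],(c[0]+c[-1])/2)
for r in range(160,181,3): print(r,img[r,214:230].sum(1).tolist())
w,wt=needle_side(d);print(np.c_[w,wt].round(1).tolist())
k=(img[...,1]-np.maximum(img[...,0],img[...,2])>20);ys,xs=np.where(k[140:185,200:240]);print("green",[np.round(pix2world(d,a+200,b+140,z=63)[:2],1).tolist() for a,b in zip(xs,ys)])
E
```

```text
182 219 222 220.5
183 218 226 222.0
184 217 227 222.0
185 217 228 222.5
186 216 228 222.0
187 217 227 222.0
188 217 225 221.0
160 [742, 707, 582, 537, 628, 670, 699, 701, 684, 629, 540, 544, 710, 737, 735, 734]
163 [719, 664, 632, 618, 566, 502, 462, 456, 570, 697, 588, 327, 390, 679, 736, 735]
166 [737, 738, 735, 709, 654, 558, 473, 459, 569, 706, 733, 664, 389, 289, 558, 721]
169 [663, 717, 736, 741, 739, 689, 545, 495, 558, 701, 739, 739, 654, 386, 274, 531]
172 [494, 444, 416, 473, 418, 343, 413, 494, 501, 406, 288, 234, 184, 132, 109, 229]
175 [196, 207, 216, 257, 304, 341, 419, 492, 553, 614, 665, 689, 720, 730, 732, 729]
178 [525, 525, 527, 524, 524, 516, 482, 461, 587, 722, 735, 732, 732, 729, 729, 729]
[[481.7, 194.6, 28.0], [484.7, 194.4, 27.0], [487.6, 194.2, 27.0], [478.6, 188.2, 26.0], [481.6, 188.0, 28.0], [484.5, 187.8, 28.0], [487.5, 187.7, 26.0], [481.4, 181.5, 27.0], [484.4, 181.3, 28.0], [487.3, 181.2, 27.0], [477.1, 108.4, 26.0], [477.0, 102.6, 26.0], [468.2, 59.0, 30.0], [468.1, 53.7, 32.0], [452.3, 44.3, 30.0], [474.3, -39.0, 26.0], [476.8, -39.2, 39.0], [479.2,
[... 869 characters left out ...]
0], [483.6, -57.3, 36.0], [486.0, -57.5, 40.0], [488.4, -57.6, 39.0], [490.8, -57.8, 42.0], [493.2, -58.0, 46.0], [495.6, -58.1, 34.0], [466.8, -60.4, 26.0], [469.2, -60.6, 43.0], [471.5, -60.8, 46.0], [473.9, -60.9, 45.0], [476.3, -61.1, 34.0], [478.7, -61.3, 36.0], [481.1, -61.4, 42.0], [483.5, -61.6, 45.0], [485.9, -61.8, 45.0], [488.2, -61.9, 37.0], [490.6, -62.1, 31.0], [493.0, -62.3, 39.0], [469.1, -64.9, 30.0], [471.5, -65.0, 41.0], [473.8, -65.2, 40.0], [476.2, -65.4, 28.0], [478.6, -65.5, 36.0], [481.0, -65.7, 45.0], [483.3, -65.9, 44.0], [485.7, -66.0, 43.0], [488.1, -66.2, 39.0], [478.5, -69.8, 29.0], [480.9, -70.0, 33.0], [483.2, -70.1, 30.0]]
green [[473.2, 37.8], [475.8, 37.6]]
```

Emit:
jog_arm:
  motion:
    - [0,0,0,-0.3,0.9,5,0]
    - [0,0,0,0,0,6,0]
    - [0,0,0,0,0,6,0]
    - [0,0,0,0,0,2.5,0]
    - [0,0,0,0,0,0,0]

```text
t: 10.45
eef_pos: [481.3, -49.0, 220.3]
tcp_rot: [-3.141, -0.0, 1.924]
ft_force: [0.0, 0.5, -0.1]
opening: 0.123
grip_force: 30.0
```

Emit:
jog_arm:
  motion:
    - [0,0,0,0,0,2,0]
    - [0,0,0,0,0,1.8,0]
    - [0,0,0,0,0,0,0]

```text
t: 10.82
eef_pos: [481.3, -49.0, 216.6]
tcp_rot: [-3.141, -0.0, 1.924]
ft_force: [0.0, 0.1, -0.7]
opening: 0.125
grip_force: 30.0
```

Emit:
jog_arm:
  motion:
    - [0,0,0,0,0,1.5,0]
    - [0,0,0,0,0,0,0]

```text
t: 11.08
eef_pos: [481.3, -49.0, 215.1]
tcp_rot: [-3.142, -0.0, 1.924]
ft_force: [-0.7, -0.3, -0.6]
opening: 0.123
grip_force: 30.0
```

Emit:
jog_arm:
  motion:
    - [0,0,0,0,0,1.4,0]
    - [0,0,0,0,0,0,0]

```text
t: 11.32
eef_pos: [481.3, -49.0, 213.7]
tcp_rot: [-3.142, -0.0, 1.924]
ft_force: [-0.3, -0.7, -0.3]
opening: 0.125
grip_force: 30.0
```

Emit:
jog_arm:
  motion:
    - [0,0,0,0,0,1.4,0]
    - [0,0,0,0,0,0,0]

```text
t: 11.58
eef_pos: [481.3, -49.0, 212.3]
tcp_rot: [-3.142, -0.0, 1.924]
ft_force: [-0.3, 0.7, -0.5]
opening: 0.126
grip_force: 30.0
```

Emit:
jog_arm:
  motion:
    - [0,0,0,0,0,1.4,0]
    - [0,0,0,0,0,0,0]

```text
t: 11.82
eef_pos: [481.3, -49.0, 210.9]
tcp_rot: [-3.141, -0.0, 1.924]
ft_force: [0.2, -0.6, -0.5]
opening: 0.125
grip_force: 30.0
```

Emit:
jog_arm:
  motion:
    - [0,0,0,0,0,1.4,0]
    - [0,0,0,0,0,0,0]

```text
t: 12.08
eef_pos: [481.3, -49.0, 209.5]
tcp_rot: [-3.142, -0.0, 1.924]
ft_force: [-0.3, -0.5, -0.2]
opening: 0.125
grip_force: 30.0
```

Emit:
jog_arm:
  motion:
    - [0,0,0,0,0,1.4,0]
    - [0,0,0,0,0,0,0]

```text
t: 12.32
eef_pos: [481.3, -49.0, 208.1]
tcp_rot: [-3.142, -0.0, 1.924]
ft_force: [-0.4, -0.2, -1.0]
opening: 0.125
grip_force: 30.0
```

Emit:
jog_arm:
  motion:
    - [0,0,0,0,0,1.4,0]
    - [0,0,0,0,0,0,0]

```text
t: 12.58
eef_pos: [481.3, -49.0, 206.7]
tcp_rot: [-3.141, -0.0, 1.924]
ft_force: [-0.3, 0.5, -0.5]
opening: 0.126
grip_force: 30.0
```

Emit:
jog_arm:
  motion:
    - [0,0,0,0,0,1.4,0]
    - [0,0,0,0,0,0,0]

```text
t: 12.82
eef_pos: [481.4, -49.0, 205.4]
tcp_rot: [3.141, 0.0, 1.924]
ft_force: [0.6, -0.5, 1.2]
opening: 0.125
grip_force: 30.0
```

Emit:
jog_arm:
  motion:
    - [0,0,0,0,0,1.4,0]
    - [0,0,0,0,0,0,0]

```text
t: 13.08
eef_pos: [481.4, -49.0, 204.0]
tcp_rot: [3.141, 0.0, 1.924]
ft_force: [-0.9, 0.2, 2.4]
opening: 0.128
grip_force: 30.0
```

Contact at TCP z ≈ 205.5 (screw top about 18.5 mm below the rim), now about 3 N. Next I sweep clockwise.

Emit:
jog_arm:
  motion:
    - [0,0,5,0,0,0,0]
    - [0,0,5,0,0,0,0]

```text
t: 13.32
eef_pos: [481.6, -49.0, 204.2]
tcp_rot: [3.141, 0.0, 1.747]
ft_force: [1.0, 0.3, 1.5]
opening: 0.129
grip_force: 30.0
```

Emit:
jog_arm:
  motion:
    - [0,0,5,0,0,0,0]
    - [0,0,5,0,0,0,0]

```text
t: 13.58
eef_pos: [481.7, -49.0, 204.2]
tcp_rot: [3.14, 0.0, 1.572]
ft_force: [0.4, 1.2, 1.6]
opening: 0.124
grip_force: 30.0
```

Emit:
jog_arm:
  motion:
    - [0,0,5,0,0,0.3,0]
    - [0,0,5,0,0,0,0]

```text
t: 13.82
eef_pos: [481.7, -49.1, 203.9]
tcp_rot: [3.14, -0.0, 1.398]
ft_force: [1.6, -0.4, 1.7]
opening: 0.124
grip_force: 30.0
```

Emit:
jog_arm:
  motion:
    - [0,0,5,0,0,0,0]
    - [0,0,5,0,0,0,0]

```text
t: 14.08
eef_pos: [481.2, -49.0, 203.6]
tcp_rot: [-3.141, -0.0, 1.223]
ft_force: [0.2, 0.9, -0.3]
opening: 0.122
grip_force: 30.0
```

Emit:
jog_arm:
  motion:
    - [0,0,0,0,0,1.2,0]
    - [0,0,0,0,0,0,0]

```text
t: 14.32
eef_pos: [481.2, -49.0, 202.3]
tcp_rot: [-3.141, -0.0, 1.228]
ft_force: [0.4, 0.1, 0.3]
opening: 0.128
grip_force: 30.0
```

Emit:
jog_arm:
  motion:
    - [0,0,0,0,0,1.0,0]
    - [0,0,0,0,0,0,0]

```text
t: 14.58
eef_pos: [481.3, -49.0, 201.4]
tcp_rot: [-3.141, -0.0, 1.227]
ft_force: [0.1, 0.8, -0.7]
opening: 0.124
grip_force: 30.0
```

Engaged: the blade is about 4 mm down the slot with no force. I turn most of the way and then read the needle.

Emit:
jog_arm:
  motion:
    - [0,0,8,0,0,0,0]
    - [0,0,8,0,0,0,0]
    - [0,0,8,0,0,0,0]
    - [0,0,8,0,0,0,0]
    - [0,0,8,0,0,0,0]
    - [0,0,8,0,0,0,0]
    - [0,0,8,0,0,0,0]
    - [0,0,8,0,0,0,0]
    - [0,0,0,0,0,0,0]

```text
t: 15.7
eef_pos: [480.9, -48.6, 201.4]
tcp_rot: [-3.141, 0.001, 0.11]
ft_force: [-2.3, 3.5, 0.9]
opening: 0.124
grip_force: 30.0
```

```bash
python3 - <<'E'
from m import *
np.set_printoptions(legacy='1.25',suppress=True)
s=env.state();print(s["moment"],s["joints"])
ims=[]
for c in("side","top"):
    d=env.read_camera(c);u,v=w2p(d,np.array([470,45,63.]));u,v=int(u),int(v)
    r=22
    g=d["color"][v-r:v+r,u-r:u+r,::-1];ims.append(cv2.resize(g,(396,396),interpolation=cv2.INTER_CUBIC));print(c,u-r,v-r)
cv2.imwrite("pics/need1.png",np.hstack(ims))
E
```

```text
[ 1.02774874  0.79474488 -0.00547684] [-0.23777482  0.42052986  1.99829546  0.00083594  0.72430349  1.22230191]
side 194 142
top 162 194
```

View pics/need1.png

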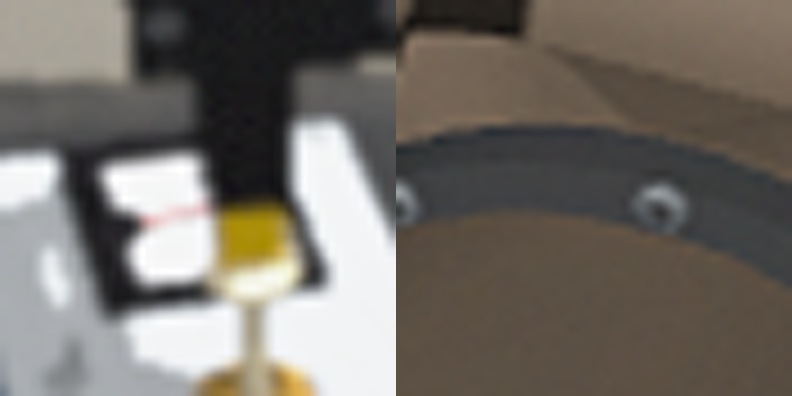

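The side view shows the needle from about (145,222) to (210,210) in the crop, with its tip hidden behind the tool. The top view is blocked. I estimate the angle from this part of the needle.

```bash
cat >> m.py <<'E'
def nfit(d,c0,c1,r0,r1,thr=8):
    img=d["color"].astype(float);pts=[]
    for c in range(c0,c1+1):
        col=img[r0:r1+1,c];w=np.clip(col[:,0]-(col[:,1]+col[:,2])/2-thr,0,None)
        if w.sum()>12: pts.append(pix2world(d,c,r0+(w*np.arange(len(w))).sum()/w.sum(),z=63)[:2])
    p=np.array(pts);vx,vy,x,y=cv2.fitLine(p.astype(np.float32),cv2.DIST_HUBER,0,.01,.01).ravel()
    a=np.arctan(vy/vx);return p,a-np.radians(10.2),(x,y)
E
python3 - <<'E'
from m import *
np.set_printoptions(legacy='1.25',suppress=True)
d=env.read_camera("side")
p,a,_=nfit(d,208,218,161,171);print(p.round(1).tolist(),a)
# zero ref: pivot->green mark, top est
print("top green from pivot(450,42)?",np.arctan2(44.1-42,473.5-449.4)-np.radians(10.2))
i=d["color"].astype(int)[161:172,207:220];print((i[...,0]-(i[...,1]+i[...,2])//2))
E
```

```text
[[452.3, 38.4], [454.9, 39.0], [457.6, 40.6], [460.2, 42.6], [462.8, 43.7], [465.4, 43.5], [468.0, 43.8], [470.5, 31.6], [473.0, 27.2]] -0.9593227575353613
top green from pivot(450,42)? -0.09110619399980652
[[ 0  0  0  0  0  1  0  0 -1  0  1  1  2]
 [ 0  0  0  0  0 -1  0  0 -1 -1  0  0 -1]
 [ 0  0  0 -1  0  0  0  0  0  0  0 -2  1]
 [-1  0  0  0 -1  2  3  3  5 10  9  8 15]
 [-1 -2  2  5  6 15 25 27 27 28 21 32 50]
 [-1  1 16 42 33 21 13  8  6  2 13 47 82]
 [ 0  1  6 14  7  1  0 -1 -1 -2  8 49 89]
 [-1 -1 -2 -1 -1 -1 -1 -1  0 -2  8 45 84]
 [ 0  0 -1  0  0  0  0  0  0 -2  6 43 80]
 [ 1 -2 -1  0  0  0  0  0  0 -1 11 47 79]
 [ 0  0 -1  0  0  0  0  0 -1  1 16 43 56]]
```

```bash
python3 - <<'E'
from m import *
np.set_printoptions(legacy='1.25',suppress=True)
d=env.read_camera("side")
p,a,_=nfit(d,209,216,161,171,3);print("now",p.round(1).tolist(),a)
d0=dict(d);d0["color"]=cv2.resize(cv2.imread("pics/side0.png")[:,:,::-1],(512,384),interpolation=cv2.INTER_AREA)
i=d0["color"].astype(int)[155:175,205:224];print((i[...,0]-(i[...,1]+i[...,2])//2))
p,a,_=nfit(d0,209,218,158,169,5);print("start",p.round(1).tolist(),a)
dt=dict(env.read_camera("top"));dt["color"]=cv2.resize(cv2.imread("pics/top0.png")[:,:,::-1],(512,384),interpolation=cv2.INTER_AREA)
img=dt["color"].astype(float);u,v=map(int,w2p(dt,np.array([465,50,63.])));pts=[]
for r in range(v-12,v+14):
    row=img[r,u-14:u+14];w=np.clip(row[:,0]-(row[:,1]+row[:,2])/2-6,0,None)
    if w.sum()>15: pts.append(pix2world(dt,u-14+(w*np.arange(28)).sum()/w.sum(),r,z=63)[:2])
p=np.array(pts);print(p.round(1).tolist())
E
```

```text
now [[449.8, 38.4], [452.3, 38.4], [454.9, 38.8], [457.6, 40.9], [460.2, 42.2], [462.8, 42.7], [465.4, 43.3], [468.0, 44.6]] 0.17433317799053286
[[  0   1   1   2   2   0   0  -1   0   1   1   1   1   1   2   1   1   0
    0]
 [  1   0   0   0   1   0  -2  -1   0  -1   0   0  -1   0  -1   0  -1   0
   -2]
 [  0   1   0   0  -1   0  -1   0  -1   0   0   0  -1   0   0   0  -1   0
   -2]
 [  0   0  -2   0  -1   0   0  -1   0  -1   0  -1  -1  -1  -1  -1   0   2
    1]
 [  0  -1   0   0   0  -1  -1   0  -1  -1  -1  -1  -1  -1  -2  -1  -1   3
    5]
 [ -1  -1  -1   0  -1  -1  -1   0   0  -1  -2  -2  -2   0  -1   0   0   2
    4]
 [ -1  -1   0   0  -1   0  -1   0  -1   0   1   2   1   1   1   0   0   1
    4]
 [ -1  -1  -1   0   0   0  -1  -1  -1   3  16  24  17  10   3   0   0  -1
    1]
 [ -1  -1  -1   0  -1   0   0   1   3  12  29  31  21   9   2  -1  -1   0
    0]
 [  0   0   0  -1   2   6   6   8  13  20  19   7   1   0  -2  -3   0   0
    0]
 [  0   0  -1   0  12  28  19  13   9   5   3  -1  -4  -8  -9  -8  -3   0
   -1]
 [  0  -1  -1   1  10  19   9   2   0   0   0  -1 -10 -24 -25 -1
[... 262 characters left out ...]
 -1   0  -1   0  -1   0   0   0   0   0   0   0   0  -1  -1  -2  -2  -1
   -1]
 [ -1  -1  -1   0   0   0   1   0   0   0  -1   0  -1  -2  -2  -2  -1  -1
   -1]
 [  0   0   0   0   0   0  -1   1   0  -1   0  -2  -1  -1  -1   0  -1  -1
   -2]
 [ -1   0   0   0   0  -1  -2  -1  -1  -1   0   0   0   0  -1  -1   0  -1
   -2]
 [ -3  -1   0   0  -1   0   0   0  -1  -1  -1  -2  -3  -3  -2  -3  -2  -3
   -3]]
start [[452.3, 42.6], [455.0, 43.5], [462.8, 50.5], [465.5, 53.6], [468.2, 55.7], [470.8, 55.8]] 0.5005108048387537
[[472.6, 59.0], [470.5, 58.4], [468.4, 57.3], [466.3, 54.4], [464.2, 53.4], [462.0, 52.5], [459.9, 50.9], [457.8, 48.8], [455.7, 47.7], [453.6, 46.1], [451.5, 44.3], [449.4, 42.7]]
```

Emit:
jog_arm:
  motion:
    - [0,0,5,-0.4,-0.6,0,0]
    - [0,0,5,0,0,0,0]
    - [0,0,0,0,0,0,0]

```text
t: 16.32
eef_pos: [480.7, -48.3, 201.4]
tcp_rot: [-3.141, 0.001, -0.063]
ft_force: [-2.2, 3.0, 0.1]
opening: 0.128
grip_force: 30.0
```

Emit:
jog_arm:
  motion:
    - [0,0,0,0,0,-2,0]
    - [0,0,0,0,0,-4,0]
    - [0,0,0,0,0,-10,0]
    - [0,0,0,0,0,-12,0]
    - [0,0,0,0,0,-12,0]
    - [0,0,0,0,0,0,0]

```text
t: 17.08
eef_pos: [481.2, -48.6, 242.7]
tcp_rot: [3.141, -0.002, -0.065]
ft_force: [0.0, 0.8, -0.6]
opening: 0.124
grip_force: 30.0
```

Emit:
jog_arm:
  motion:
    - [0,0,0,-10.7,33.5,0,0]
    - [0,0,0,-10.7,33.5,0,0]
    - [0,0,0,-10.7,33.5,0,0]
    - [0,0,0,-10.7,33.5,0,0]
    - [0,0,0,0,0,0,0]

```text
t: 17.7
eef_pos: [428.8, -180.9, 241.3]
tcp_rot: [-3.142, 0.0, -0.068]
ft_force: [0.7, 0.7, -1.0]
opening: 0.12
grip_force: 30.0
```

```bash
cat >> m.py <<'E'
def needle_top(d,x=461,y=47):
    img=d["color"].astype(float);u,v=map(int,w2p(d,np.array([x,y,63.])));pts=[]
    for r in range(v-12,v+14):
        row=img[r,u-15:u+15];w=np.clip(row[:,0]-(row[:,1]+row[:,2])/2-6,0,None)
        if w.sum()>15: pts.append(pix2world(d,u-15+(w*np.arange(30)).sum()/w.sum(),r,z=63)[:2])
    p=np.array(pts);vx,vy,_,_=cv2.fitLine(p.astype(np.float32),cv2.DIST_HUBER,0,.01,.01).ravel()
    return p,np.arctan(vy/vx)-np.radians(10.2)
E
python3 - <<'E'
from m import *
d=env.read_camera("top");u,v=map(int,w2p(d,np.array([470,20,63.])));g=d["color"][v-34:v+34,u-48:u+48,::-1]
cv2.imwrite("pics/need2.png",cv2.resize(g,None,fx=8,fy=8,interpolation=cv2.INTER_CUBIC));print(u-48,v-34)
p,a=needle_top(d);print(p.round(1).tolist(),a)
E
```

```text
147 182
[[477.3, 48.9], [475.1, 47.9], [473.0, 47.4], [470.8, 46.1], [468.7, 46.2], [466.5, 45.5], [464.4, 44.6], [462.3, 44.0], [460.1, 43.9], [458.0, 42.9], [455.9, 42.0], [453.7, 41.4], [451.6, 41.4], [449.5, 39.9]] 0.12435906428775881
```

View pics/need2.png

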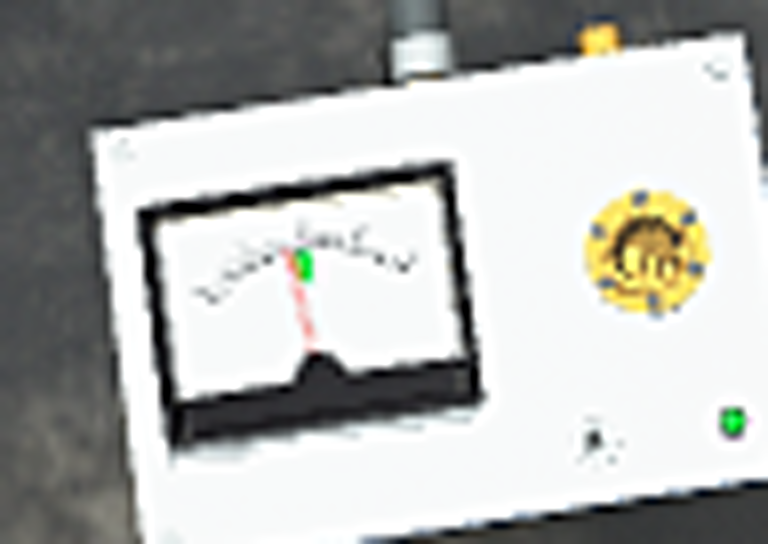

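The picture shows the needle just left of the green band (needle tip (290,255), green (303,265) in the crop), about 0.115 rad off. It needs roughly 16–17° more. I go back and re-enter the slot with the blade 12° back, near mid-play.

Emit:
jog_arm:
  motion:
    - [0,0,0,10.7,-33.9,0,0]
    - [0,0,0,10.7,-33.9,0,0]
    - [0,0,0,10.8,-33.9,0,0]
    - [0,0,0,10.8,-33.8,0,0]
    - [0,0,-6,0,0,0,0]
    - [0,0,-6,0,0,0,0]
    - [0,0,0,0,0,0,0]

```text
t: 18.62
eef_pos: [481.2, -46.0, 241.4]
tcp_rot: [-3.141, 0.0, 0.144]
ft_force: [0.3, 0.6, -1.0]
opening: 0.125
grip_force: 30.0
```

Emit:
jog_arm:
  motion:
    - [0,0,0,-0.6,2.4,0,0]
    - [0,0,0,0,0,7,0]
    - [0,0,0,0,0,7,0]
    - [0,0,0,0,0,7,0]
    - [0,0,0,0,0,0,0]

```text
t: 19.25
eef_pos: [480.8, -49.4, 219.8]
tcp_rot: [-3.141, 0.001, 0.144]
ft_force: [0.1, 0.3, -0.1]
opening: 0.124
grip_force: 30.0
```

Emit:
jog_arm:
  motion:
    - [0,0,0,0,0,4,0]
    - [0,0,0,0,0,4,0]
    - [0,0,0,0,0,4,0]
    - [0,0,0,0,0,2,0]
    - [0,0,0,0,0,0,0]

```text
t: 19.88
eef_pos: [480.9, -49.5, 206.4]
tcp_rot: [-3.141, 0.0, 0.144]
ft_force: [-0.4, 0.0, -0.5]
opening: 0.128
grip_force: 30.0
```

Emit:
jog_arm:
  motion:
    - [0,0,0,0.1,-0.8,0,0]
    - [0,0,0,0,0,1.2,0]
    - [0,0,0,0,0,0,0]

```text
t: 20.25
eef_pos: [480.9, -48.6, 205.3]
tcp_rot: [-3.142, 0.0, 0.144]
ft_force: [-0.4, 0.1, -0.7]
opening: 0.125
grip_force: 30.0
```

Emit:
jog_arm:
  motion:
    - [0,0,0,0,0,1.2,0]
    - [0,0,0,0,0,0,0]

```text
t: 20.5
eef_pos: [480.9, -48.6, 204.0]
tcp_rot: [-3.141, 0.0, 0.144]
ft_force: [-0.1, 0.5, -0.4]
opening: 0.125
grip_force: 30.0
```

No force at 204, so the blade is in the slot. I go down the remaining 2.5 mm, then turn clockwise to yaw ≈ -20.5° (28.7° from 8.2°).

Emit:
jog_arm:
  motion:
    - [0,0,0,0,0,1.3,0]
    - [0,0,0,0,0,1.2,0]
    - [0,0,0,0,0,0,0]

```text
t: 20.88
eef_pos: [480.8, -48.6, 201.5]
tcp_rot: [-3.141, 0.0, 0.144]
ft_force: [0.2, 0.9, -0.8]
opening: 0.124
grip_force: 30.0
```

Emit:
jog_arm:
  motion:
    - [0,0,6,0,0,0,0]
    - [0,0,6,0,0,0,0]
    - [0,0,6,0,0,0,0]
    - [0,0,6,0,0,0,0]
    - [0,0,4.7,0,0,0,0]
    - [0,0,0,0,0,0,0]

```text
t: 21.62
eef_pos: [480.9, -48.3, 201.6]
tcp_rot: [-3.141, 0.0, -0.357]
ft_force: [1.2, 4.6, -2.6]
opening: 0.124
grip_force: 30.0
```

Emit:
jog_arm:
  motion:
    - [0,0,0,0,0,-2,0]
    - [0,0,0,0,0,-4,0]
    - [0,0,0,0,0,-10,0]
    - [0,0,0,0,0,-12,0]
    - [0,0,0,0,0,-12,0]
    - [0,0,0,0,0,0,0]

```text
t: 22.38
eef_pos: [481.2, -48.7, 242.8]
tcp_rot: [-3.141, -0.002, -0.357]
ft_force: [-0.2, 0.3, -0.5]
opening: 0.125
grip_force: 30.0
```

```bash
python3 - <<'E'
from m import *
np.set_printoptions(legacy='1.25')
s=env.state();plan((*s["eef_pos"],np.degrees(s["tcp_rot"][2])),[(432,-175,242,-2,5,0)])
E
```

```text
[[0,0,-3.69,-0.4,27.1,0.2,0],[0,0,-3.69,-2.1,27.0,0.2,0],[0,0,-3.69,-3.9,26.8,0.2,0],[0,0,-3.69,-5.6,26.5,0.2,0],[0,0,-3.69,-7.3,26.1,0.2,0]]
```

Emit:
jog_arm:
  motion:
    - [0,0,-3.7,-0.4,27.1,0,0]
    - [0,0,-3.7,-2.1,27,0,0]
    - [0,0,-3.7,-3.9,26.8,0,0]
    - [0,0,-3.7,-5.6,26.5,0,0]
    - [0,0,-3.7,-7.3,26.1,0,0]
    - [0,0,0,0,0,0,0]

```text
t: 23.12
eef_pos: [431.3, -175.9, 241.4]
tcp_rot: [-3.141, 0.0, -0.036]
ft_force: [0.0, -0.2, -0.1]
opening: 0.122
grip_force: 30.0
```

```bash
python3 - <<'E'
from m import *
np.set_printoptions(legacy='1.25')
d=env.read_camera("top");u,v=map(int,w2p(d,np.array([465,45,63.])));g=d["color"][v-25:v+25,u-30:u+30,::-1]
cv2.imwrite("pics/need3.png",cv2.resize(g,None,fx=8,fy=8,interpolation=cv2.INTER_CUBIC))
p,a=needle_top(d);print(p.round(1).tolist(),a)
p=p[p[:,0]<468];print("lower part slope",np.polyfit(p[:,0],p[:,1],1))
s=env.state();print(s["eef_pos"]);plan((*s["eef_pos"],np.degrees(s["tcp_rot"][2])),[(458.5,-271.2,241.5,15.2,4,0)])
E
```

```text
[[477.4, 44.8], [475.3, 43.2], [470.9, 43.0], [468.8, 42.5], [466.6, 42.3], [464.5, 42.1], [462.3, 42.0], [460.2, 41.8], [458.0, 41.7], [455.9, 40.5], [453.7, 40.5], [451.6, 40.0]] -0.029197163396262188
lower part slope [  0.15768311 -31.03573614]
[ 431.53311601 -175.14754809  241.4304602 ]
[[0,0,-4.32,7.6,23.8,-0.0,0],[0,0,-4.32,5.8,24.3,-0.0,0],[0,0,-4.32,4.0,24.6,-0.0,0],[0,0,-4.32,2.1,24.9,-0.0,0]]
```

View pics/need3.png

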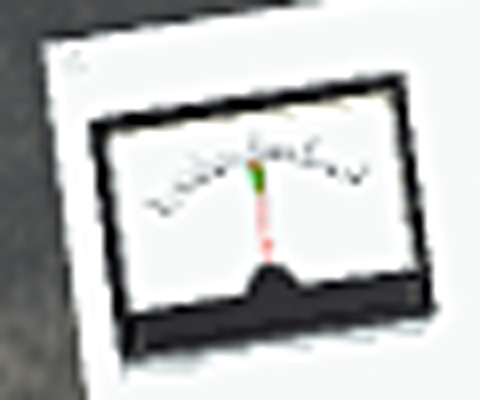

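The needle (crop pixels (267,262) to (253,165)) now lies over the green mark, within about 0.03 rad. I take the tool back to its well.

Emit:
jog_arm:
  motion:
    - [0,0,-4.3,7.6,23.8,0,0]
    - [0,0,-4.3,5.8,24.3,0,0]
    - [0,0,-4.3,4,24.6,0,0]
    - [0,0,-4.3,2.1,24.9,0,0]
    - [0,0,0,0,0,0,0]
    - [0,0,0,0,0,0,0]

```text
t: 23.92
eef_pos: [458.9, -269.8, 241.3]
tcp_rot: [-3.141, 0.0, 0.265]
ft_force: [-0.7, -0.5, -0.1]
opening: 0.124
grip_force: 30.0
```

Emit:
jog_arm:
  motion:
    - [0,0,0,-0.7,1.2,0,0]
    - [0,0,0,0,0,10,0]
    - [0,0,0,0,0,10,0]
    - [0,0,0,0,0,8,0]
    - [0,0,0,0,0,0,0]

```text
t: 24.55
eef_pos: [458.4, -272.2, 212.8]
tcp_rot: [-3.14, 0.001, 0.266]
ft_force: [-0.7, -0.5, -0.6]
opening: 0.127
grip_force: 30.0
```

Emit:
jog_arm:
  motion:
    - [0,0,0,0,0,10,0]
    - [0,0,0,0,0,10,0]
    - [0,0,0,0,0,10,0]
    - [0,0,0,0,0,8,0]
    - [0,0,0,0,0,0,0]

```text
t: 25.18
eef_pos: [458.4, -272.2, 174.9]
tcp_rot: [-3.141, 0.001, 0.266]
ft_force: [-0.2, 0.2, -0.8]
opening: 0.125
grip_force: 30.0
```

Emit:
jog_arm:
  motion:
    - [0,0,0,0.2,-0.9,2,0]
    - [0,0,0,0,0,1.2,0]
    - [0,0,0,0,0,0,0]

```text
t: 25.55
eef_pos: [458.6, -271.4, 172.5]
tcp_rot: [3.141, -0.0, 0.266]
ft_force: [-0.6, -0.3, 0.5]
opening: 0.129
grip_force: 30.0
```

Emit:
jog_arm:
  motion:
    - [0,0,0,0,0,0.6,0]
    - [0,0,0,0,0,0,0]

```text
t: 25.8
eef_pos: [458.5, -271.4, 171.8]
tcp_rot: [-3.142, -0.0, 0.266]
ft_force: [-0.3, -0.7, -0.3]
opening: 0.122
grip_force: 30.0
```

Emit:
jog_arm:
  motion:
    - [0,0,0,0,0,0.7,0]
    - [0,0,0,0,0,0,0]

```text
t: 26.05
eef_pos: [458.5, -271.4, 171.1]
tcp_rot: [-3.141, -0.0, 0.266]
ft_force: [-0.3, 0.8, -0.2]
opening: 0.124
grip_force: 30.0
```

Emit:
jog_arm:
  motion:
    - [0,0,0,0,0,0.5,0]
    - [0,0,0,0,0,0,0]

```text
t: 26.3
eef_pos: [458.5, -271.4, 170.9]
tcp_rot: [3.141, -0.0, 0.266]
ft_force: [-1.6, 1.1, 3.6]
opening: 0.12
grip_force: 30.0
```

Seated (contact at 170.9). I release and rise.

Emit:
jog_arm:
  motion:
    - [0,0,0,0,0,-0.4,14]
    - [0,0,0,0,0,0,18]
    - [0,0,0,0,0,0,26]
    - [0,0,0,0,0,0,34]
    - [0,0,0,0,0,0,34]
    - [0,0,0,0,0,0,34]

```text
t: 27.05
eef_pos: [458.5, -271.4, 171.0]
tcp_rot: [-3.142, -0.0, 0.266]
ft_force: [0.1, 0.3, -0.9]
opening: 0.355
grip_force: 0.0
```

Emit:
jog_arm:
  motion:
    - [0,0,0,0,0,-10,34]
    - [0,0,0,0,0,-20,34]
    - [0,0,0,0,0,-25,34]
    - [0,0,0,0,0,-25,34]
    - [0,0,0,-20,0,0,34]
    - [0,0,0,-40,-10,0,34]
    - [0,0,0,-20,-30,0,34]
    - [0,0,0,0,-50,0,34]
    - [0,0,0,0,-50,0,34]
    - [0,0,0,0,0,0,34]

```text
t: 28.3
eef_pos: [342.4, -155.1, 250.7]
tcp_rot: [-3.14, 0.001, 0.268]
ft_force: [0.1, -0.7, 0.2]
opening: 0.357
grip_force: 0.0
```

```bash
python3 - <<'E'
from m import *
np.set_printoptions(legacy='1.25',suppress=True)
ims=[]
for c in("side","top"):
    d=env.read_camera(c);P=cloud(d);X,Y,Z=P[...,0],P[...,1],P[...,2];hsv=cv2.cvtColor(d["color"],cv2.COLOR_RGB2HSV);h,s=hsv[...,0],hsv[...,1]
    k=(np.hypot(X-458,Y+270)<22)&(Z>131)&(s>120)&(h>15)&(h<36);q=P[k]
    if len(q): print(c,len(q),q.mean(0).round(1),np.percentile(q[:,2],95).round(1))
    k2=(np.hypot(X-458,Y+273)<22)&(Z>75)&(Z<85)&(s>120)&(h>15)&(h<36);
    if k2.any(): print("low",P[k2].mean(0).round(1))
    u,v=map(int,w2p(d,np.array([460,-285,100.])));g=d["color"][v-45:v+45,u-45:u+45,::-1];ims.append(cv2.resize(g,(396,396),interpolation=cv2.INTER_CUBIC))
    if c=="top": print(needle_top(d))
cv2.imwrite("pics/end.png",np.hstack(ims))
E
```

```text
side 41 [ 458.6 -274.9  133.5] 135.1
low [ 459.6 -277.4   80.2]
top 35 [ 457.9 -271.   135.8] 138.6
low [ 456.9 -267.1   80.6]
(array([[477.3772611 ,  44.73564151],
       [475.2552497 ,  43.19625806],
       [470.93487481,  43.00003344],
       [468.78788665,  42.49563405],
       [466.63386393,  42.28550776],
       [464.481114  ,  42.07238075],
       [462.32324488,  42.08167602],
       [460.17479997,  41.79874095],
       [458.02368277,  41.65055655],
       [455.90123505,  40.53731966],
       [453.74912512,  40.50519634],
       [451.61255881,  39.96907065]]), -0.026732392125510235)
```

View pics/end.png

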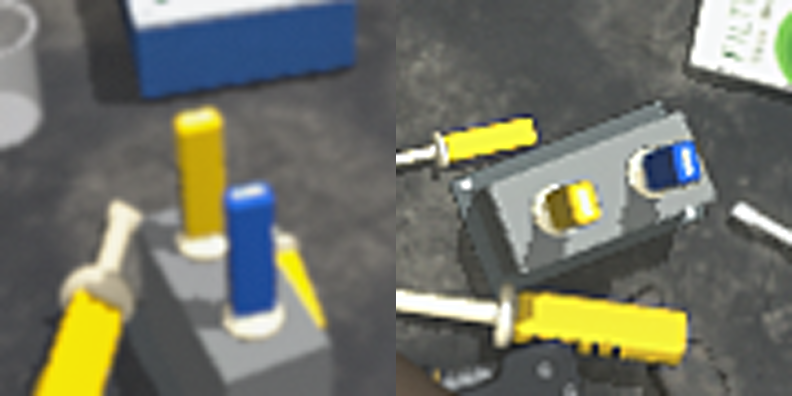

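The tool stands upright and fully down in its well, with its top at z ≈ 136 and its collar on the block (left crop (200,180)). The blue tool is untouched and the needle is in the band. I hand the job in.

```bash
python3 -c "
from cell import env
print(env.job_done())"
```

```text
the job is handed in; nothing more can be done
None
```

I turned the trimmer clockwise until the needle stood in the green band (about 0.03 rad from its middle by camera), returned the yellow tool fully down and upright in its own well, and handed the job in at about 28 s; the verdict was not shown.

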